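# Weigh a sample bottle on a notched-beam balance

### The arm

A 6-joint arm with a two-finger parallel gripper is mounted at the origin on the work surface. World frame = base frame: x ahead of the robot, y to its left, z up, the work surface at z = 0. Lengths are in m, angles in rad, forces in N, time in s.
With the tool pointing down it reaches from about 0.375 to 0.9 m from the base axis. Payload 3.1 kg.
Tool frame: the origin (TCP) lies midway between the tips of the shut fingers; the grasp point (between the pads) lies 19 mm behind it (pinch_z is the distance from the TCP to the grasp point, in m); y points along the fingers, z is the direction in which the jaws open and shut, and the axes are right-handed (so a half turn about y gives the same grasp; the last joint's range is limited). The gripper opens to 87 mm and grips with 3 to 60 N. Pads are 19 mm wide; open, the fingers measure 117 mm over their backs; the gripper's body (75 mm by 190 mm) begins 51 mm behind the grasp point.
Start: joints at [-1.448, 0.527, 1.433, -0, 1.181, -0.178], TCP at [0.186, -0.597, 0.223] pointing down, gripper open.
Joint ranges: [-3.08, 3.08], [-0.75, 2.2], [0.22, 2.44], [-1.43, 4.57], [0, 2.65], [-2.85, 2.85]. Speed limits (rad/s): [2.79, 2.79, 3.14, 3.14, 3.14, 3.14].

### API

Orientations are given as a unit quaternion [x, y, z, w].
In Python, from rig import * gives the robot as it stands.
- The arm moves only by the tool drive_tool, never from a script. Its argument "plan" is a list of rows, each a list of 7 numbers: the shift along the tool's x, y, z in mm, then the turn, a rotation vector about the tool's x, y, z in degrees, then the finger opening in mm, from 0 to 87. A call has 1 to 10 rows; each row is the pose to reach, as a shift and turn from the pose commanded when the call began, along the tool's axes at that moment; what a row does not reach only later rows make up. A row lasts 1/10 s, in which the tool goes at most 50 mm and 8.59 degrees, less where a joint would pass 70% of its speed; a pose out of reach is approached as far as the arm can. A call with a gripper value outside its range is refused whole. The fingers move at their own pace and stop on an object; "newtons" is the grip in N (left out, the last holds). Time passes only in rows, so rows that repeat a pose let the fingers close. It gives the time, the measured TCP pose, the force and the opening at its end, in the units of the state.
- get_obs(): the state, without advancing time (a new reading comes with each control period).
- camera(name): name is "side" or "top"; returns the picture (384x512x3 uint8, blue, green, red); there is no depth.
- get_calibration(name): a dict with "fx", "fy", "cx", "cy" (pixels), "origin" and "rotation" of the camera in the world. Camera axes: x right, y down, z forward; pixel columns grow to the right and rows downward; lengths in m; the calibration is good to about 2 mm. A picture is of the moment at which its call begins. get_calibration takes no time and is no camera call.
- hand_in(): hands the job in, once; it reports no verdict.
Trained networks look in the newest picture that a camera, given by its name, has taken for a name from the list of things; names that differ only in an ending like _2 or _b are one class to them, and where a whole thing is asked for, a point or a joint stands for the part that bears it (a point fixed in the world has none). Each returns a list of dicts, best first, with "conf" (0 to 1); they miss things now and then, are a little off and sometimes report something else, mostly with a low value. They report only what shows in the picture. A call takes as long as a camera call. They do not tell look-alikes from the thing itself.
- spot_in(camera, target): "location" ([column, row] in pixels, amid what is visible of it).
- mark_of(camera, target): "location" ([column, row] in pixels: a listed point, or the origin of a listed thing).
The state is a dict: "time": time; "q": joint angles; "joint_velocities": joint speeds; "joint_torque": joint torques, N m; "position": TCP position; "tool_rot": TCP orientation; "ft_force": force on the tool from outside, world axes, zero at the start; "moment": the same for the moment, N m; "grip_width": finger opening in m.
Only numpy, scipy, OpenCV 4.12 (cv2) and the standard library are available. Lean on these libraries where they do the work, as an engineer would, in place of code of your own. Each camera call takes 0.05 s, during which the arm holds its last target. There are 200 camera calls.

### The job

Set the white sample bottle with the red cap upright on the pan of the beam balance, let go of it, and then slide the brass poise gently along the notched beam, click by click, until the red pointer comes to rest inside the green band on the scale plate. Leave the poise clicked fully into a notch, the beam swinging free, and the other glassware where it stands.

Things in the scene. Friction and masses are not known exactly. Their poses are not given: they have to be found in the camera images.
- sample: the sample bottle to weigh: white plastic, paper label, red cap, 46 mm in diameter, 78 mm tall; origin at the centre of its underside, z up. It weighs somewhere between 160 and 250 g (not known beforehand). It stands in a row of three bottles about 90 mm apart, in any of the three places.
- amber: bystander: amber bottle with a blue cap, 44 mm in diameter, 85 mm tall; origin at the centre of its underside. Leave it alone.
- jar: bystander: brown jar with a black lid, 50 mm in diameter, 70 mm tall; origin at the centre of its underside. Leave it alone.
- balance: the fixed mechanical balance, grey base 120 x 420 x 18 mm (y = -150 to 270 mm). Origin on the table under the beam's pivot; z up; +y runs along the beam to the poise, pointer and scale plate, -y to the pan. Pivot 155 mm up between posts reaching 168 mm; the bar hangs 40 mm under it. Moved and turned (up to 0.2 rad) between runs. Delicate: more than 15 N anywhere on it, poise and pan included, damages its knife edges.
- pan_top (a point): centre of the upper face of the flat round steel pan, 96 mm in diameter, always level, 100 mm to the -y side of the pivot and nominally 145 mm above the table; it rises and falls up to 9 mm with the beam, lightly sprung, and goes down under the bottle to a hard stop. z up.
- poise_grip (a point): centre of the top face of the poise's blue grip, an upright block 14 mm long along the beam, 16 mm across, standing 38 mm above the brass poise (22 mm long, 28 mm wide); nominally 182 mm above the table, up to 16 mm higher or lower as the beam tips. Turns with the beam; its y runs along the beam away from the pivot. Push it along the beam or pinch it lightly.
- poise (a joint): place of the poise on the beam, m, growing outward: 0 is 75 mm from the pivot. 0 to 0.024 is a smooth parking stretch, where it starts (under 1 N slides it); beyond are seven notches, 12 mm apart, at 0.036 to 0.108, end stop 3 mm on. About 5 N moves it out of a notch; the resistance is gone at the tooth's top 6 mm on, then it clicks into the next notch by itself. Balance lies between 0.045 and 0.107.
- pawl (a joint): height of the small spring roller inside the poise, m: 0 when it has dropped fully into a notch, 0.0025 on top of a tooth, where friction can leave it hanging. It counts as clicked in below 0.0015 (poise within about 2 mm of a notch's middle). Best felt through the pushing force.
- beam (a joint): tilt of the beam, rad: 0 level, pointer in the middle of the green band; positive with the pan down, poise and pointer up (poise too far in); stops at -0.09 and 0.09. Left free it settles within 1.5 s; touching the poise holds it, so stand clear to read. One notch outward lowers the tilt by about 0.036 rad. The green band covers -0.026 to 0.026.
- pointer (a point): tip of the flat red pointer at the beam's outer end, 252 mm from the pivot; one notch moves it about 9 mm up or down.
- mark (a point): the fixed middle of the green band (12.5 mm tall) on the white scale plate, 252 mm from the pivot and 115 mm above the table; the plate stands 13 mm off the beam on the robot's side, faces away from the robot and reaches 148 mm above the table.
- beaker: bystander: glass beaker, 72 mm in diameter, 90 mm tall; origin at the centre of its underside.
- rack: bystander: steel rack of tubes with dull red caps, 70 x 200 mm, 108 mm tall; origin at the centre of its underside.
- pipette: bystander: white pipette lying on the table, 230 mm long along y, 24 mm thick; origin under its middle.
Things that resemble listed ones, but are neither listed nor needed, are in the scene too. Of the things that look like the sample, take the one that is farthest from the robot's base at the start.

How it is judged:
By the outcome, as a careful person would: the job done as asked, in the order asked, and still so for the second after the job is handed in, with the robot touching nothing.
It also fails if it takes over 72 s, if anything falls off the work surface, if the arm or the gripper's body presses on something with over 40 N, if the wrist force passes 120 N, or if a joint passes its speed limit or range.

## Working session

There is one attempt and no reset: what is moved stays moved. The work goes in short steps, Python scripts to look and compute and a tool call to move; the robot and the scene stay as the last step left them, time stands still between calls to the robot, and variables do not carry over. Pictures are saved under pics/ and viewed, about 8 in all and at most 12, crops included, and the job is handed in when it is done.

Besides the shell and the picture viewer there is one more tool, called after "Call:" as name(argument=value, ...) on one line, values as JSON. drive_tool: Moves the arm, as the interface text tells. Its arguments: {"type":"object","properties":{"plan":{"type":"array","items":{"type":"array","items":{"type":"number"}}},"newtons":{"type":"number"}},"required":["plan"]}

```bash
mkdir -p pics; ls
python3 - <<'E'
from rig import *
import cv2, numpy as np
o=get_obs(); print({k:np.round(v,3).tolist() for k,v in o.items()})
for c in ("side","top"):
    im=camera(c); cv2.imwrite(f"pics/{c}0.png",im)
    k=get_calibration(c); print(c,{a:np.round(b,4).tolist() for a,b in k.items()})
    for t in ("sample","amber","jar","balance","pan_top","poise_grip","pointer","mark","beaker","rack","pipette"):
        print(t,[(np.round(d["location"],1).tolist(),round(d["conf"],2)) for d in mark_of(c,t)][:4])
E
```

```text
pics
{'time': 0.0, 'q': [-1.447, 0.529, 1.434, -0.0, 1.181, -0.178], 'joint_velocities': [-0.001, -0.001, -0.001, -0.0, -0.001, -0.0], 'joint_torque': [-0.001, -44.005, -17.659, 0.063, 0.058, -0.0], 'position': [0.186, -0.596, 0.222], 'tool_rot': [-0.106, 0.7, -0.698, 0.106], 'ft_force': [0.378, -0.004, 0.175], 'moment': [0.047, 0.018, 0.021], 'grip_width': 0.087}
side {'fx': 347.4893, 'fy': 347.4893, 'cx': 249.3727, 'cy': 190.2768, 'origin': [0.0769, 0.7823, 0.8979], 'rotation': [-0.2525, 0.8782, -0.3935, 0.1005]}
sample [([300.2, 192.8], 0.67), ([280.7, 188.2], 0.58)]
amber [([298.8, 163.4], 0.57)]
jar [([287.6, 170.9], 0.75)]
balance [([229.9, 219.1], 0.79)]
pan_top [([248.4, 170.3], 0.74)]
poise_grip [([207.4, 199.2], 0.48)]
pointer [([173.9, 245.5], 0.64)]
mark [([168.2, 237.3], 0.73), ([279.4, 184.2], 0.38)]
beaker [([208.1, 177.4], 0.66)]
rack [([231.7, 152.5], 0.77), ([295.0, 159.2], 0.68)]
pipette [([162.5, 212.9], 0.68)]
top {'fx': 412.9268, 'fy': 412.9268, 'cx': 258.1158, 'cy': 192.8476, 'origin': [0.4683, 0.0285, 1.239], 'rotation': [0.7111, -0.7027, 0.0168, -0.0138]}
sample [([352.4, 260.8], 0.74), ([382.5, 274.1], 0.68), ([323.1, 235.1], 0.65), ([323.0, 200.0], 0.64)]
amber [([380.7, 199.7], 0.62)]
jar [([354.5, 197.0], 0.84), ([147.2, 166.1], 0.43)]
balance [([235.2, 178.8], 0.93), ([353.4, 197.8], 0.61)]
pan_top [([274.3, 177.9], 0.62), ([198.7, 168.4], 0.23)]
poise_grip [([196.1, 168.6], 0.55)]
pointer [([146.9, 163.3], 0.64)]
mark [([143.1, 163.7], 0.88)]
beaker [([285.1, 115.2], 0.59)]
rack [([344.3, 110.4], 0.86)]
pipette [([194.3, 108.9], 0.87)]
```

View pics/side0.png

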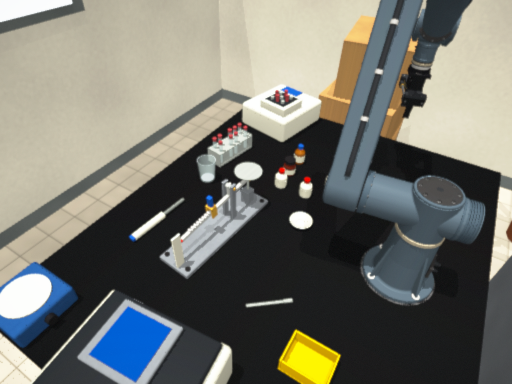

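View pics/top0.png

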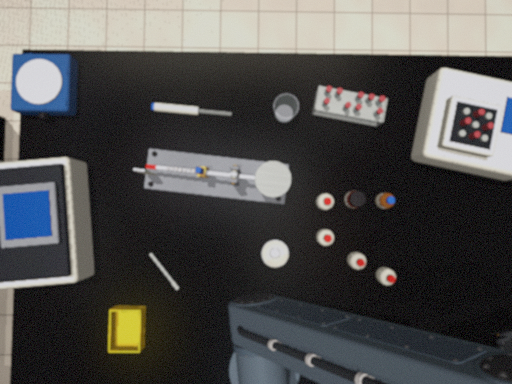

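The side view shows the bottle row behind the balance (white bottle at about 281,181). The top view shows four white, red-capped bottles at (326,201), (326,237), (357,260) and (386,276). The first is in the row with the jar and amber bottle, and it looks farthest from the base.

```bash
cat > h.py <<'E'
from rig import *
import cv2, numpy as np
from scipy.spatial.transform import Rotation as R
def ray(c,p):
    k=get_calibration(c); M=R.from_quat(k["rotation"]).as_matrix()
    d=M@[(p[0]-k["cx"])/k["fx"],(p[1]-k["cy"])/k["fy"],1]
    return np.array(k["origin"]),d/np.linalg.norm(d)
def atz(c,p,z):
    o,d=ray(c,p); return o+d*(z-o[2])/d[2]
def proj(c,X):
    k=get_calibration(c); v=R.from_quat(k["rotation"]).inv().apply(np.array(X)-k["origin"])
    return np.array([k["fx"]*v[0]/v[2]+k["cx"],k["fy"]*v[1]/v[2]+k["cy"]])
def tri(a,pa,b,pb):
    o1,d1=ray(a,pa);o2,d2=ray(b,pb)
    s=np.linalg.lstsq(np.c_[d1,-d2],o2-o1,rcond=None)[0]
    x,y=o1+s[0]*d1,o2+s[1]*d2
    return (x+y)/2,np.linalg.norm(x-y)
E
python3 - <<'E'
from h import *
np.set_printoptions(precision=4,suppress=True)
im=cv2.imread("pics/top0.png")
h=cv2.cvtColor(im,cv2.COLOR_BGR2HSV)
m=(((h[...,0]<8)|(h[...,0]>172))&(h[...,1]>150)&(h[...,2]>120)).astype(np.uint8)
n,l,s,c=cv2.connectedComponentsWithStats(m)
for i in range(1,n):
    if s[i,4]>15 and c[i][0]<410 and c[i][1]>130:
        X=atz("top",c[i],.078); print("red",c[i],s[i,4],X,np.hypot(*X[:2]))
for p in ([323,200],[323.1,235.1],[352.4,260.8],[382.5,274.1]): X=atz("top",p,0);print("samp",X,np.hypot(*X[:2]))
print("jar",atz("top",[354.5,197],0),"amber",atz("top",[380.7,199.7],0))
print("bal",atz("top",[235.2,178.8],0),atz("side",[229.9,219.1],0))
print("pan",tri("top",[274.3,177.9],"side",[248.4,170.3]),atz("top",[274.3,177.9],.15))
print("grip",tri("top",[196.1,168.6],"side",[207.4,199.2]),atz("top",[196.1,168.6],.182))
print("ptr",tri("top",[146.9,163.3],"side",[173.9,245.5]),"mark",tri("top",[143.1,163.7],"side",[168.2,237.3]),atz("top",[143.1,163.7],.115))
print("beaker",atz("top",[285.1,115.2],0),"rack",atz("top",[344.3,110.4],0))
print(R.from_quat(get_obs()["tool_rot"]).as_matrix())
b=cv2.resize(im[120:220,130:350],None,fx=3.5,fy=3.5,interpolation=cv2.INTER_CUBIC)
s=cv2.imread("pics/side0.png");s=cv2.resize(s[130:280,150:330],None,fx=4,fy=4,interpolation=cv2.INTER_CUBIC)
cv2.imwrite("pics/topc.png",b);cv2.imwrite("pics/sidec.png",s)
E
```

```text
red [148.7826 166.1739] 23 [0.5902 0.3328 0.078 ] 0.6775686443026357
red [327. 201.] 25 [ 0.498  -0.1704  0.078 ] 0.526349310995724
red [327.3077 237.9615] 26 [ 0.3944 -0.1717  0.078 ] 0.4301558734003398
red [360.0357 262.2143] 28 [ 0.3279 -0.2636  0.078 ] 0.4207092664272572
red [390.9762 278.619 ] 42 [ 0.2833 -0.3502  0.078 ] 0.4504439947029637
samp [ 0.5029 -0.1717  0.    ] 0.5313720426837079
samp [ 0.3978 -0.1725  0.    ] 0.4336156778209559
samp [ 0.3224 -0.2604  0.    ] 0.414422869121458
samp [ 0.284  -0.3504  0.    ] 0.4509820722680232
jar [ 0.513  -0.2664  0.    ] amber [ 0.5058 -0.3452  0.    ]
bal [0.5635 0.0928 0.    ] [0.5581 0.0908 0.    ]
pan (array([ 0.5544, -0.0191,  0.1482]), np.float64(0.0029724286911428036)) [ 0.5556 -0.0183  0.15  ]
grip (array([0.5752, 0.186 , 0.1644]), np.float64(0.0025423892147100665)) [0.5745 0.1841 0.182 ]
ptr (array([0.595 , 0.3348, 0.0847]), np.float64(0.005860669058246667)) mark (array([0.596 , 0.3392, 0.124 ]), np.float64(0.009725011876131026)) [0.5929 0.3388 0.115 ]
beaker [ 0.7584 -0.0555  0.    ] rack [ 0.7754 -0.235   0.    ]
[[-0.9548  0.      0.2972]
 [-0.2972 -0.     -0.9548]
 [-0.     -1.      0.    ]]
```

View pics/sidec.png

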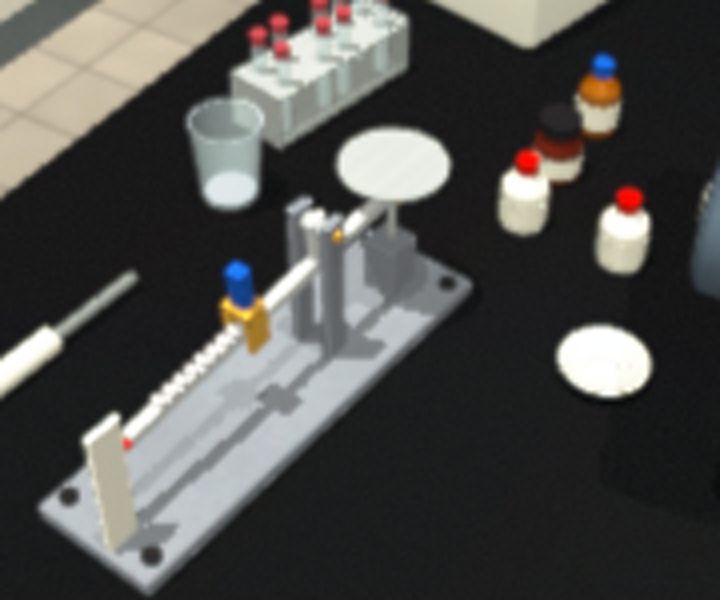

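The crop confirms it: the sample is the white bottle beside the jar, and the empty pan is up with the poise side down. Next I move above the sample with the jaws turned along the beam.

Call:
drive_tool(plan=[[-426, 50, -311, 0, 23.4, 0, 66], [-426, 50, -311, 0, 23.4, 0, 66], [-426, 50, -311, 0, 23.4, 0, 66], [-426, 50, -311, 0, 23.4, 0, 66], [-426, 50, -311, 0, 23.4, 0, 66], [-426, 50, -311, 0, 23.4, 0, 66], [-426, 50, -311, 0, 23.4, 0, 66], [-426, 50, -311, 0, 23.4, 0, 66], [-426, 50, -311, 0, 23.4, 0, 66], [-426, 50, -311, 0, 23.4, 0, 66]], newtons=15)

```text
time: 2.2
position: [0.4836, -0.1954, 0.1755]
tool_rot: [-0.038, -0.706, 0.706, 0.037]
ft_force: [0.5, -1.2, 0.1]
grip_width: 0.0661
```

Call:
drive_tool(plan=[[0, 0, 0, 0, 0, 0, 66]])

```text
time: 2.3
position: [0.4848, -0.1918, 0.175]
tool_rot: [0.035, 0.707, -0.706, -0.035]
ft_force: [-0.0, -0.3, 1.3]
grip_width: 0.0656
```

```bash
cat >> h.py <<'E'
def shift(X):
    o=get_obs(); M=R.from_quat(o["tool_rot"]); return M.inv().apply(np.array(X)-o["position"])*1000
def show():
    o=get_obs(); M=R.from_quat(o["tool_rot"]).as_matrix()
    print(round(o["time"],2),np.round(o["position"],4),"zyaw",np.degrees(np.arctan2(M[1,2],M[0,2])).round(1),"ydir",M[:,1].round(3),"F",np.round(o["ft_force"],1),o["grip_width"])
E
python3 - <<'E'
from h import *
show(); print(shift([.5,-.172,.022]))
camera("side")
print([(d["location"],d["conf"]) for d in mark_of("side","sample")])
print(proj("side",[.5,-.172,0]),proj("side",[.398,-.1725,0]))
E
```

```text
2.3 [ 0.4848 -0.1918  0.175 ] zyaw -95.7 ydir [ 0.     0.002 -1.   ] F [-0.  -0.3  1.3] 0.06563508560210017
[-13.17725815 153.06075533 -20.88968276]
[([280.6, 185.5], 0.67), ([303.4, 192.7], 0.66)]
[279.31905791 183.92956032] [302.88899364 193.36153894]
```

Call:
drive_tool(plan=[[-13, 40, -21, 0, 0.4, 0, 66], [-13, 70, -21, 0, 0.4, 0, 66], [-13, 95, -21, 0, 0.4, 0, 66], [-13, 120, -21, 0, 0.4, 0, 66], [-13, 140, -21, 0, 0.4, 0, 66], [-13, 149, -21, 0, 0.4, 0, 66], [-13, 149, -21, 0, 0.4, 0, 66], [-13, 149, -21, 0, 0.4, 0, 66]])

```text
time: 3.2
position: [0.4978, -0.1786, 0.027]
tool_rot: [-0.041, -0.706, 0.706, 0.04]
ft_force: [-0.6, 1.2, -0.7]
grip_width: 0.0663
```

Call:
drive_tool(plan=[[0, 0, 0, 0, 0, 0, 40], [0, 0, 0, 0, 0, 0, 40], [0, 0, 0, 0, 0, 0, 40], [0, 0, 0, 0, 0, 0, 40], [0, 0, 0, 0, 0, 0, 40], [0, 0, 0, 0, 0, 0, 40]], newtons=15)

```text
time: 3.8
position: [0.4978, -0.1772, 0.027]
tool_rot: [0.04, 0.706, -0.706, -0.04]
ft_force: [-0.2, 2.5, 6.4]
grip_width: 0.045
```

Call:
drive_tool(plan=[[0, -10, 0, 0, 0, 0, 40], [0, -30, 0, 0, 0, 0, 40], [0, -60, 0, 0, 0, 0, 40], [0, -100, 0, 0, 0, 0, 40], [0, -140, 0, 0, 0, 0, 40], [0, -175, 0, 0, 0, 0, 40], [0, -190, 0, 0, 0, 0, 40], [0, -190, 0, 0, 0, 0, 40], [0, -190, 0, 0, 0, 0, 40]])

```text
time: 4.7
position: [0.4969, -0.1772, 0.216]
tool_rot: [0.04, 0.706, -0.706, -0.04]
ft_force: [-0.9, -0.1, -2.9]
grip_width: 0.0453
```

Run:
```python
from h import *
show()
for c in ("side","top"):
    im=camera(c); cv2.imwrite(f"pics/{c}1.png",im)
    for t in ("sample","pan_top","balance"): print(c,t,[(d["location"],round(d["conf"],2)) for d in mark_of(c,t)])
s=cv2.imread("pics/side1.png");cv2.imwrite("pics/side1c.png",cv2.resize(s[100:280,150:340],None,fx=3.2,fy=3.2,interpolation=cv2.INTER_CUBIC))
# fit pan ellipse in first top picture
o=get_obs()
print(shift([.5545,-.0155,.217]))
im=cv2.imread("pics/top0.png")[155:205,248:298]; m=((im.min(2)>170)).astype(np.uint8)
n,l,s,c=cv2.connectedComponentsWithStats(m); i=1+np.argmax(s[1:,4]); print(s[i],c[i]+[248,155],atz("top",c[i]+[248,155],.153))
```

```text
4.7 [ 0.4969 -0.1772  0.216 ] zyaw -96.5 ydir [-0.001  0.    -1.   ] F [-0.9 -0.1 -2.9] 0.0453428548753229
side sample [([284.2, 145.4], 0.63), ([329.6, 184.5], 0.58), ([303.7, 195.0], 0.49)]
side pan_top [([248.9, 172.3], 0.95)]
side balance [([233.7, 219.2], 0.84)]
top sample [([383.6, 275.2], 0.61)]
top pan_top [([274.3, 178.1], 0.96)]
top balance [([235.4, 179.5], 0.63)]
[ -38.46275634   -1.34091282 -167.31733364]
[   0    6   43   36 1063] [271.47789276 178.44684854] [ 0.55382976 -0.01072722  0.153     ]
```

View pics/side1c.png

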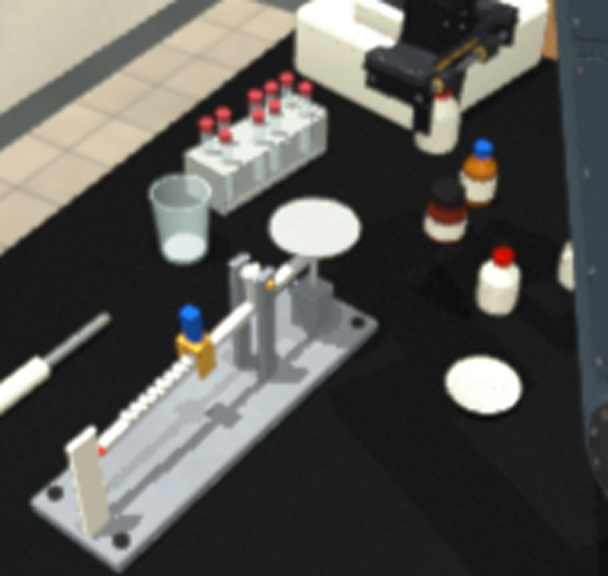

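Bottle is held clear. Carry it over the pan.

Call:
drive_tool(plan=[[-8, 0, -35, 0, 0, 0, 40], [-18, 0, -75, 0, 0, 0, 40], [-28, 0, -115, 0, 0, 0, 40], [-34, 0, -145, 0, 0, 0, 40], [-37, 0, -160, 0, 0, 0, 40], [-37, 0, -166, 0, 0, 0, 40], [-37, 0, -166, 0, 0, 0, 40], [-37, 8, -166, 0, 0, 0, 40], [-37, 14, -166, 0, 0, 0, 40], [-37, 14, -166, 0, 0, 0, 40]])

```text
time: 6.1
position: [0.5519, -0.0177, 0.2009]
tool_rot: [0.04, 0.706, -0.706, -0.042]
ft_force: [0.3, -1.4, -2.1]
grip_width: 0.0454
```

Run:
```python
from h import *
show(); P=get_obs()["position"]
for c in ("side","top"):
    im=camera(c); cv2.imwrite(f"pics/{c}2.png",im)
    print(c,[(d["location"],round(d["conf"],2)) for d in mark_of(c,"sample")],[(d["location"],round(d["conf"],2)) for d in mark_of(c,"pan_top")],"pred",proj(c,P-[0,0,.027]),proj(c,[.554,-.016,.15]))
a=[cv2.resize(cv2.imread(f"pics/{n}")[y:y+90,x:x+90],(390,390),interpolation=cv2.INTER_CUBIC) for n,x,y in (("side2.png",205,110),("top2.png",230,135))]
cv2.imwrite("pics/c2.png",np.hstack(a))
```

```text
6.1 [ 0.5519 -0.0177  0.2009] zyaw -96.6 ydir [-0.003  0.001 -1.   ] F [ 0.3 -1.4 -2.1] 0.04537385036511952
side [([329.9, 183.0], 0.52), ([302.9, 194.4], 0.49), ([246.1, 165.5], 0.44), ([160.1, 215.0], 0.35)] [([247.9, 170.0], 0.84)] pred [248.52924163 164.80722413] [247.61853886 170.37303188]
top [([323.3, 236.0], 0.8), ([382.4, 272.5], 0.8), ([198.5, 169.1], 0.61), ([354.1, 261.6], 0.56), ([236.8, 177.4], 0.16)] [([274.6, 177.0], 0.62)] pred [274.4476613  178.57994928] [273.43022908 178.49543812]
```

View pics/c2.png

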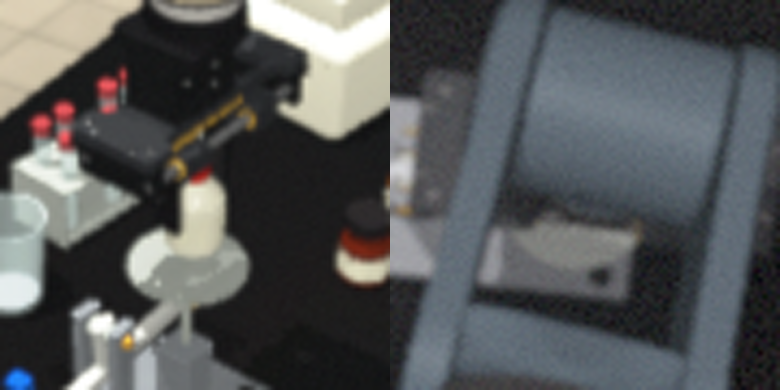

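The left crop shows the bottle over the middle of the pan, about 20 mm above it. Next I lower it in small steps.

Call:
drive_tool(plan=[[0, 6, 0, 0, 0, 0, 40], [0, 12, 0, 0, 0, 0, 40], [0, 17, 0, 0, 0, 0, 40], [0, 20, 0, 0, 0, 0, 40], [0, 22, 0, 0, 0, 0, 40], [0, 24, 0, 0, 0, 0, 40], [0, 24, 0, 0, 0, 0, 40]])

```text
time: 7.1
position: [0.5532, -0.0167, 0.1782]
tool_rot: [-0.04, -0.706, 0.706, 0.04]
ft_force: [-0.3, -0.4, -1.2]
grip_width: 0.0451
```

Call:
drive_tool(plan=[[0, 1, 0, 0, 0, 0, 40], [0, 2, 0, 0, 0, 0, 40], [0, 3, 0, 0, 0, 0, 40], [0, 4, 0, 0, 0, 0, 40], [0, 5, 0, 0, 0, 0, 40], [0, 5, 0, 0, 0, 0, 40]])

```text
time: 7.7
position: [0.5532, -0.0168, 0.1733]
tool_rot: [-0.04, -0.706, 0.706, 0.04]
ft_force: [-0.4, 0.6, -0.9]
grip_width: 0.0456
```

Call:
drive_tool(plan=[[0, 1, 0, 0, 0, 0, 40], [0, 2, 0, 0, 0, 0, 40], [0, 3, 0, 0, 0, 0, 40], [0, 4, 0, 0, 0, 0, 40], [0, 5, 0, 0, 0, 0, 40], [0, 5, 0, 0, 0, 0, 40]])

```text
time: 8.3
position: [0.5531, -0.0167, 0.1682]
tool_rot: [0.04, 0.706, -0.706, -0.04]
ft_force: [0.7, 0.2, -0.9]
grip_width: 0.0456
```

Call:
drive_tool(plan=[[0, 0.7, 0, 0, 0, 0, 40], [0, 1.4, 0, 0, 0, 0, 40], [0, 2, 0, 0, 0, 0, 40], [0, 2, 0, 0, 0, 0, 40]])

```text
time: 8.7
position: [0.5532, -0.0168, 0.1663]
tool_rot: [-0.04, -0.706, 0.706, 0.04]
ft_force: [-0.0, 0.4, -0.5]
grip_width: 0.0451
```

Call:
drive_tool(plan=[[0, 0.7, 0, 0, 0, 0, 40], [0, 1.4, 0, 0, 0, 0, 40], [0, 2, 0, 0, 0, 0, 40], [0, 2, 0, 0, 0, 0, 40]])

```text
time: 9.1
position: [0.5532, -0.0167, 0.1643]
tool_rot: [-0.04, -0.706, 0.706, 0.04]
ft_force: [0.4, 0.5, 0.1]
grip_width: 0.0451
```

Run:
```python
from h import *
show(); im=camera("side"); show(); cv2.imwrite("pics/side3.png",im)
for t in ("sample","pan_top","pointer","poise_grip"): print(t,[(d["location"],round(d["conf"],2)) for d in mark_of("side",t)])
cv2.imwrite("pics/c3.png",cv2.resize(im[120:270,160:300],None,fx=4,fy=4,interpolation=cv2.INTER_CUBIC))
```

```text
9.1 [ 0.5532 -0.0167  0.1643] zyaw -96.5 ydir [-0. -0. -1.] F [0.4 0.5 0.1] 0.04508978233363937
9.15 [ 0.5532 -0.0168  0.1643] zyaw -96.5 ydir [-0. -0. -1.] F [ 0.3 -0.8 -0.6] 0.04513299308617721
sample [([300.7, 193.9], 0.75), ([247.4, 174.3], 0.45), ([328.2, 181.5], 0.45)]
pan_top [([247.8, 177.7], 0.57), ([161.8, 217.0], 0.33), ([207.1, 190.9], 0.19)]
pointer [([170.8, 234.4], 0.72)]
poise_grip [([209.3, 193.5], 0.65)]
```

View pics/c3.png

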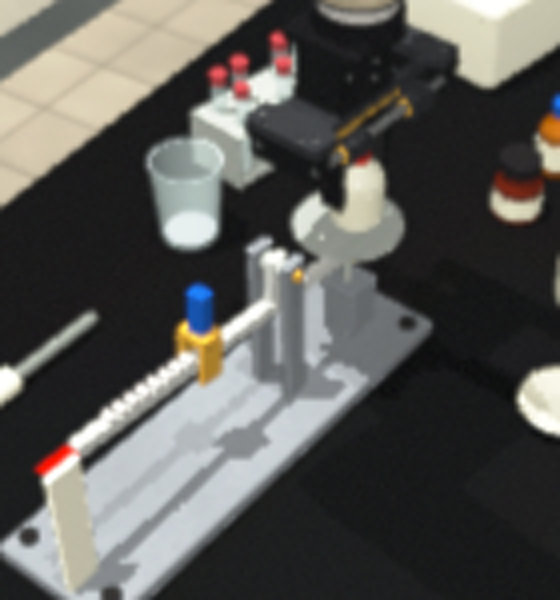

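The pan is down and the pointer has risen, so the bottle is resting on the pan. It sits close to the pan centre. I'll lower slightly more, then release.

Call:
drive_tool(plan=[[0, 0.7, 0, 0, 0, 0, 40], [0, 1.3, 0, 0, 0, 0, 40], [0, 1.3, 0, 0, 0, 0, 40]])

```text
time: 9.65
position: [0.5532, -0.0167, 0.163]
tool_rot: [0.04, 0.706, -0.706, -0.04]
ft_force: [0.8, 1.5, 0.0]
grip_width: 0.0455
```

Call:
drive_tool(plan=[[0, 0, 0, 0, 0, 0, 46], [0, 0, 0, 0, 0, 0, 48], [0, 0, 0, 0, 0, 0, 52], [0, 0, 0, 0, 0, 0, 60], [0, 0, 0, 0, 0, 0, 68], [0, 0, 0, 0, 0, 0, 70], [0, 0, 0, 0, 0, 0, 70]])

```text
time: 10.35
position: [0.5532, -0.0168, 0.1631]
tool_rot: [-0.04, -0.706, 0.706, 0.04]
ft_force: [-0.2, -0.8, 0.4]
grip_width: 0.0687
```

Call:
drive_tool(plan=[[0, -8, 0, 0, 0, 0, 70], [0, -25, 0, 0, 0, 0, 70], [0, -55, 0, 0, 0, 0, 70], [0, -85, 0, 0, 0, 0, 70], [0, -100, 0, 0, 0, 0, 70], [0, -100, -30, 0, 0, 0, 50], [0, -100, -70, 0, 0, 0, 40], [0, -100, -110, 0, 0, 0, 40], [0, -100, -120, 0, 0, 0, 40], [0, -100, -120, 0, 0, 0, 40]])

```text
time: 11.35
position: [0.5667, 0.1039, 0.2635]
tool_rot: [-0.039, -0.706, 0.706, 0.039]
ft_force: [0.7, -1.0, -0.1]
grip_width: 0.0427
```

Run:
```python
from h import *
np.set_printoptions(precision=4,suppress=True)
show()
ob={}
for c in ("side","top"):
    im=camera(c); cv2.imwrite(f"pics/{c}4.png",im)
    for t in ("sample","poise_grip","pointer","pan_top"):
        ob[c,t]=[(d["location"],round(d["conf"],2)) for d in mark_of(c,t)]; print(c,t,ob[c,t])
    h=cv2.cvtColor(im,cv2.COLOR_BGR2HSV)
    m=((h[...,0]>105)&(h[...,0]<130)&(h[...,1]>150)&(h[...,2]>90)).astype(np.uint8)
    n,l,s,cc=cv2.connectedComponentsWithStats(m)
    for i in range(1,n):
        if 180<cc[i][0]<240 and 130<cc[i][1]<240: print("blue",cc[i],s[i])
for c in ("side","top"):
    for z in (.182,.198): print(c,z,[atz(c,p,z) for p,_ in ob[c,"poise_grip"][:1]])
a=cv2.resize(cv2.imread("pics/side4.png")[130:260,160:290],(390,390),interpolation=cv2.INTER_CUBIC)
b=cv2.resize(cv2.imread("pics/top4.png")[120:220,130:300],(663,390),interpolation=cv2.INTER_CUBIC)
cv2.imwrite("pics/c4.png",cv2.resize(np.hstack([a,b]),None,fx=.75,fy=.75))
```

```text
11.35 [0.5667 0.1039 0.2635] zyaw -96.3 ydir [ 0.001 -0.    -1.   ] F [ 0.7 -1.  -0.1] 0.04266872548384217
side sample [([247.1, 172.2], 0.8), ([345.3, 178.1], 0.65), ([170.0, 235.6], 0.6), ([331.2, 182.5], 0.53), ([302.8, 195.5], 0.46)]
side poise_grip [([207.8, 193.2], 0.57)]
side pointer [([170.2, 236.2], 0.57)]
side pan_top [([245.1, 176.1], 0.54), ([160.4, 217.2], 0.28)]
blue [209.4328 195.5075] [206 190   7  12  67]
top sample [([322.9, 233.8], 0.74), ([352.6, 258.2], 0.7), ([379.0, 271.1], 0.69), ([272.0, 177.5], 0.63), ([353.5, 198.5], 0.18)]
top poise_grip []
top pointer [([138.5, 162.6], 0.88)]
top pan_top [([270.5, 176.6], 0.83)]
side 0.182 [array([0.5768, 0.178 , 0.182 ])]
side 0.198 [array([0.5656, 0.1915, 0.198 ])]
top 0.182 []
top 0.198 []
```

View pics/c4.png

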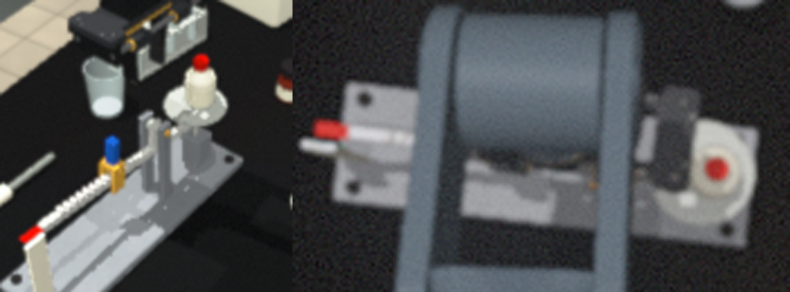

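The crop shows the bottle standing upright on the pan, its cap over the pan centre. The pointer is above the scale plate, so the pan side is down.

Run:
```python
from h import *
np.set_printoptions(precision=4,suppress=True)
print("pan",atz("top",[270.5,176.6],.136),atz("side",[245.1,176.1],.136))
print("ptr",atz("top",[138.5,162.6],.138),tri("top",[138.5,162.6],"side",[170.2,236.2]))
print("block side",atz("side",[209.4,195.5],.171))
def blue(f):
    h=cv2.cvtColor(cv2.imread(f),cv2.COLOR_BGR2HSV)
    m=((h[...,0]>105)&(h[...,0]<130)&(h[...,1]>150)&(h[...,2]>90)).astype(np.uint8)
    n,l,s,cc=cv2.connectedComponentsWithStats(m)
    return [(cc[i],s[i]) for i in range(1,n) if 180<cc[i][0]<240 and 140<cc[i][1]<240]
t=blue("pics/top0.png");s=blue("pics/side0.png");print(t,s)
print("blk0",atz("top",t[0][0],.170),atz("side",s[0][0],.152),tri("top",t[0][0],"side",s[0][0]))
```

```text
pan [ 0.5601 -0.0087  0.136 ] [0.5537 0.0003 0.136 ]
ptr [0.5932 0.3448 0.138 ] (array([0.5915, 0.3436, 0.1376]), np.float64(0.0041489788819384366))
block side [0.5742 0.1744 0.171 ]
[(array([198.8125, 170.0625]), array([197, 168,   5,   5,  16], dtype=int32))] [(array([209.3175, 199.7937]), array([206, 195,   7,  11,  63], dtype=int32))]
blk0 [0.572  0.1788 0.17  ] [0.5758 0.1744 0.152 ] (array([0.5724, 0.1799, 0.1583]), np.float64(0.0017556584903404065))
```

Call:
drive_tool(plan=[[1, 0, -35, 0, 0, 0, 44], [1, 0, -62, 0, 0, 0, 44], [1, 0, -71, 0, 0, 0, 44], [1, 0, -71, 0, 0, 0, 44], [1, 20, -71, 0, 0, 0, 44], [1, 40, -71, 0, 0, 0, 44], [1, 52, -71, 0, 0, 0, 44], [1, 55, -71, 0, 0, 0, 44], [1, 55, -71, 0, 0, 0, 44]])

```text
time: 12.75
position: [0.5738, 0.1725, 0.2078]
tool_rot: [-0.04, -0.706, 0.706, 0.041]
ft_force: [0.8, -0.5, -0.3]
grip_width: 0.0445
```

Run:
```python
from h import *
show(); im=camera("side")
print(mark_of("side","poise_grip"),proj("side",get_obs()["position"]))
cv2.imwrite("pics/c5.png",cv2.resize(im[140:250,150:270],None,fx=5,fy=5,interpolation=cv2.INTER_CUBIC))
```

```text
12.75 [0.5738 0.1725 0.2078] zyaw -96.6 ydir [-0.001 -0.    -1.   ] F [ 0.8 -0.5 -0.3] 0.04448915554261714
[{'location': [205.6, 177.3], 'conf': 0.58}, {'location': [172.8, 234.5], 'conf': 0.24}] [208.91672105 185.87434547]
```

View pics/c5.png

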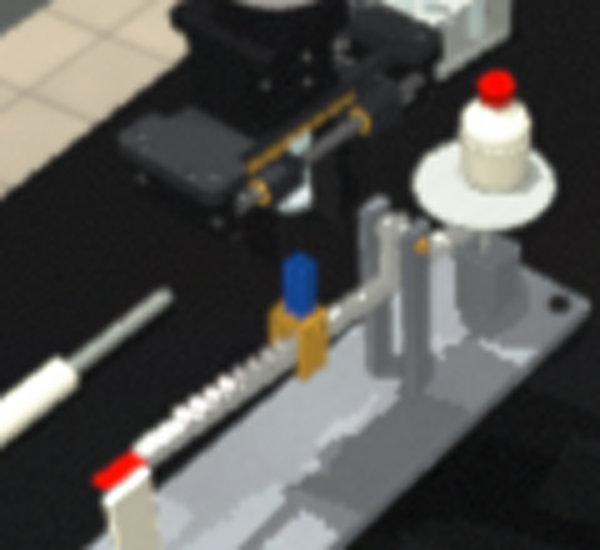

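The TCP projects just above the blue grip (crop 295,230, with the grip top at 300,262), so it is centred. Descend astride the grip.

Call:
drive_tool(plan=[[0, 6, 0, 0, 0, 0, 44], [0, 12, 0, 0, 0, 0, 44], [0, 18, 0, 0, 0, 0, 44], [0, 22, 0, 0, 0, 0, 44], [0, 22, 0, 0, 0, 0, 44]])

```text
time: 13.35
position: [0.5732, 0.1731, 0.1851]
tool_rot: [-0.039, -0.706, 0.706, 0.041]
ft_force: [-0.5, -0.3, 0.1]
grip_width: 0.044
```

Call:
drive_tool(plan=[[0, 4, 0, 0, 0, 0, 44], [0, 8, 0, 0, 0, 0, 44], [0, 12, 0, 0, 0, 0, 44], [0, 12, 0, 0, 0, 0, 44]])

```text
time: 13.75
position: [0.5733, 0.1731, 0.1734]
tool_rot: [-0.04, -0.706, 0.706, 0.041]
ft_force: [-0.3, 0.2, -0.5]
grip_width: 0.0438
```

Call:
drive_tool(plan=[[0, 0, 0, 0, 0, 0, 34], [0, 0, 0, 0, 0, 0, 26], [0, 0, 0, 0, 0, 0, 20], [0, 0, 0, 0, 0, 0, 17], [0, 0, 0, 0, 0, 0, 12], [0, 0, 0, 0, 0, 0, 12], [0, 0, 0, 0, 0, 0, 12]], newtons=3)

```text
time: 14.45
position: [0.5739, 0.1732, 0.1741]
tool_rot: [0.04, 0.706, -0.706, -0.04]
ft_force: [-0.4, -0.6, -0.3]
grip_width: 0.0152
```

Call:
drive_tool(plan=[[0, 0, 0, 0, 0, 0, 17], [0, 0, 0, 0, 0, 0, 17], [0, 0, 0, 0, 0, 0, 17]])

```text
time: 14.75
position: [0.5737, 0.173, 0.1741]
tool_rot: [-0.04, -0.706, 0.706, 0.04]
ft_force: [0.1, -1.0, 0.1]
grip_width: 0.0165
```

Pinch located the grip centre at TCP (0.574, 0.173). Now I push from the pivot side with slack in front, feeling for the notches.

Call:
drive_tool(plan=[[0, 0, -3, 0, 0, 0, 26], [0, 0, -6, 0, 0, 0, 28], [0, 0, -9, 0, 0, 0, 28], [0, 0, -11, 0, 0, 0, 28], [0, 0, -12, 0, 0, 0, 28], [0, 0, -13, 0, 0, 0, 28], [0, 0, -14, 0, 0, 0, 28]], newtons=20)

```text
time: 15.45
position: [0.5753, 0.1871, 0.1741]
tool_rot: [-0.04, -0.706, 0.706, 0.04]
ft_force: [-0.2, -1.1, -0.0]
grip_width: 0.0284
```

Call:
drive_tool(plan=[[0, 0, -1, 0, 0, 0, 28], [0, 0, -2, 0, 0, 0, 28], [0, 0, -3, 0, 0, 0, 28]])

```text
time: 15.75
position: [0.5758, 0.1901, 0.1741]
tool_rot: [0.04, 0.706, -0.706, -0.04]
ft_force: [-0.5, -1.7, 0.0]
grip_width: 0.0277
```

Call:
drive_tool(plan=[[0, 0, -1, 0, 0, 0, 28], [0, 0, -2, 0, 0, 0, 28], [0, 0, -3, 0, 0, 0, 28]])

```text
time: 16.05
position: [0.5761, 0.1928, 0.1741]
tool_rot: [-0.04, -0.706, 0.706, 0.04]
ft_force: [-0.4, -2.5, 0.1]
grip_width: 0.0281
```

Call:
drive_tool(plan=[[0, 0, -1, 0, 0, 0, 28], [0, 0, -2, 0, 0, 0, 28], [0, 0, -3, 0, 0, 0, 28]])

```text
time: 16.35
position: [0.5763, 0.1955, 0.1738]
tool_rot: [-0.04, -0.706, 0.706, 0.04]
ft_force: [0.2, -3.0, 0.1]
grip_width: 0.0279
```

Call:
drive_tool(plan=[[0, 0, -1, 0, 0, 0, 28], [0, 0, -2, 0, 0, 0, 28], [0, 0, -3, 0, 0, 0, 28]])

```text
time: 16.65
position: [0.5768, 0.1997, 0.1743]
tool_rot: [0.04, 0.706, -0.706, -0.04]
ft_force: [-0.9, -1.0, 0.9]
grip_width: 0.0279
```

Call:
drive_tool(plan=[[0, 0, -1, 0, 0, 0, 28], [0, 0, -2, 0, 0, 0, 28], [0, 0, -3, 0, 0, 0, 28]])

```text
time: 16.95
position: [0.5773, 0.2024, 0.1742]
tool_rot: [0.04, 0.706, -0.706, -0.04]
ft_force: [-0.4, -0.7, -0.5]
grip_width: 0.028
```

The force rose to 3 N and then dropped at TCP y≈0.197, so the poise went over the first tooth into notch 1. On to notches 2 and 3.

Call:
drive_tool(plan=[[0, 0, -1, 0, 0, 0, 28], [0, 0, -2, 0, 0, 0, 28], [0, 0, -3, 0, 0, 0, 28], [0, 0, -4, 0, 0, 0, 28], [0, 0, -5, 0, 0, 0, 28]])

```text
time: 17.45
position: [0.5775, 0.2058, 0.1737]
tool_rot: [-0.04, -0.705, 0.707, 0.04]
ft_force: [0.3, -4.7, -1.0]
grip_width: 0.028
```

Call:
drive_tool(plan=[[0, 0, -1, 0, 0, 0, 28], [0, 0, -2, 0, 0, 0, 28], [0, 0, -3, 0, 0, 0, 28], [0, 0, -4, 0, 0, 0, 28]])

```text
time: 17.85
position: [0.5782, 0.2117, 0.1743]
tool_rot: [0.04, 0.706, -0.706, -0.04]
ft_force: [0.5, -0.2, -0.6]
grip_width: 0.0284
```

Call:
drive_tool(plan=[[0, 0, -1, 0, 0, 0, 28], [0, 0, -2, 0, 0, 0, 28], [0, 0, -3, 0, 0, 0, 28], [0, 0, -4, 0, 0, 0, 28]])

```text
time: 18.25
position: [0.5786, 0.2152, 0.1742]
tool_rot: [0.04, 0.706, -0.706, -0.04]
ft_force: [-0.1, 0.2, -0.6]
grip_width: 0.0284
```

Call:
drive_tool(plan=[[0, 0, -1, 0, 0, 0, 28], [0, 0, -2, 0, 0, 0, 28], [0, 0, -3, 0, 0, 0, 28], [0, 0, -4, 0, 0, 0, 28]])

```text
time: 18.65
position: [0.5788, 0.2177, 0.1737]
tool_rot: [-0.04, -0.705, 0.707, 0.04]
ft_force: [-0.3, -5.4, -1.6]
grip_width: 0.0283
```

Call:
drive_tool(plan=[[0, 0, -1, 0, 0, 0, 28], [0, 0, -2, 0, 0, 0, 28], [0, 0, -3, 0, 0, 0, 28], [0, 0, -4, 0, 0, 0, 28]])

```text
time: 19.05
position: [0.5796, 0.2236, 0.1743]
tool_rot: [0.04, 0.706, -0.705, -0.04]
ft_force: [0.0, -1.5, -0.7]
grip_width: 0.028
```

Call:
drive_tool(plan=[[0, 0, 0, 0, 0, 0, 30], [0, 0, 1, 0, 0, 0, 32], [0, 0, 1, 0, 0, 0, 32], [0, 0, 1, 0, 0, 0, 32], [0, 0, 1, 0, 0, 0, 32], [0, 0, 1, 0, 0, 0, 32], [0, 0, 1, 0, 0, 0, 32], [0, 0, 1, 0, 0, 0, 32], [0, 0, 1, 0, 0, 0, 32], [0, 0, 1, 0, 0, 0, 32]])

```text
time: 20.05
position: [0.5794, 0.2218, 0.1741]
tool_rot: [0.04, 0.706, -0.706, -0.04]
ft_force: [0.0, -0.5, -0.5]
grip_width: 0.0319
```

```bash
cat >> h.py <<'E'
def tilt():
    # pointer world height from the side view on the vertical plane through the beam
    P=np.array([.567,.085]); u=np.array([.107,.994]); u/=np.linalg.norm(u)
    im=camera("side"); d=mark_of("side","pointer"); print("side ptr",[(x["location"],round(x["conf"],2)) for x in d])
    h=cv2.cvtColor(im,cv2.COLOR_BGR2HSV)
    m=(((h[...,0]<8)|(h[...,0]>172))&(h[...,1]>130)&(h[...,2]>90)).astype(np.uint8)
    n,l,s,c=cv2.connectedComponentsWithStats(m)
    for i in range(1,n):
        if c[i][0]<215 and c[i][1]>205: print("red",c[i].round(1),s[i])
    print("pred tilt->tip px",{t:proj("side",[*(P+u*(.252+.04*t)),.115+.252*t]).round(1).tolist() for t in (.09,.054,.026,0,-.026,-.054,-.09)})
    return im
E
python3 - <<'E'
from h import *
show(); im=tilt(); cv2.imwrite("pics/s6.png",im)
for f in ("side4","side0"):
    h=cv2.cvtColor(cv2.imread(f"pics/{f}.png"),cv2.COLOR_BGR2HSV)
    m=(((h[...,0]<8)|(h[...,0]>172))&(h[...,1]>130)&(h[...,2]>90)).astype(np.uint8)
    n,l,s,c=cv2.connectedComponentsWithStats(m); print(f,[(c[i].round(1),s[i]) for i in range(1,n) if c[i][0]<215 and c[i][1]>205])
E
```

```text
20.05 [0.5794 0.2218 0.1741] zyaw -96.5 ydir [-0.  0. -1.] F [ 0.  -0.5 -0.5] 0.031899586499284975
side ptr [([166.7, 233.2], 0.73)]
red [172.8 234.1] [168 231  11   8  40]
pred tilt->tip px {0.09: [169.7, 234.6], 0.054: [170.5, 236.4], 0.026: [171.1, 237.8], 0: [171.7, 239.0], -0.026: [172.3, 240.3], -0.054: [172.8, 241.6], -0.09: [173.6, 243.3]}
side4 [(array([172.8, 233.6]), array([168, 230,  11,   8,  44], dtype=int32))]
side0 [(array([181.5, 240.5]), array([181, 240,   2,   2,   4], dtype=int32))]
```

Still about at the +0.09 stop. Next notch (4), then a finer reading from the beam's outer edge.

Call:
drive_tool(plan=[[0, 0, -1, 0, 0, 0, 30], [0, 0, -3, 0, 0, 0, 28], [0, 0, -5, 0, 0, 0, 28], [0, 0, -6, 0, 0, 0, 28], [0, 0, -7, 0, 0, 0, 28], [0, 0, -8, 0, 0, 0, 28]])

```text
time: 20.75
position: [0.5801, 0.2289, 0.1738]
tool_rot: [-0.04, -0.705, 0.707, 0.04]
ft_force: [1.2, -4.5, -0.6]
grip_width: 0.0276
```

Call:
drive_tool(plan=[[0, 0, -1, 0, 0, 0, 28], [0, 0, -2, 0, 0, 0, 28], [0, 0, -3, 0, 0, 0, 28], [0, 0, -4, 0, 0, 0, 28], [0, 0, -5, 0, 0, 0, 28]])

```text
time: 21.25
position: [0.5809, 0.2355, 0.1743]
tool_rot: [0.04, 0.706, -0.705, -0.04]
ft_force: [-0.6, -1.0, 0.8]
grip_width: 0.0279
```

Call:
drive_tool(plan=[[0, 0, 0, 0, 0, 0, 30], [0, 0, 1, 0, 0, 0, 32], [0, 0, 1, 0, 0, 0, 32], [0, 0, 1, 0, 0, 0, 32], [0, 0, 1, 0, 0, 0, 32], [0, 0, 1, 0, 0, 0, 32], [0, 0, 1, 0, 0, 0, 32], [0, 0, 1, 0, 0, 0, 32], [0, 0, 1, 0, 0, 0, 32], [0, 0, 1, 0, 0, 0, 32]])

```text
time: 22.25
position: [0.5807, 0.2337, 0.1741]
tool_rot: [-0.04, -0.706, 0.706, 0.04]
ft_force: [-0.4, 0.6, -0.1]
grip_width: 0.032
```

Run:
```python
from h import *
show(); im=tilt(); cv2.imwrite("pics/s7.png",im)
for f in ("side0","side4","s6","s7"):
    g=cv2.imread(f"pics/{f}.png",0); print(f); print(g[222:244,182:194:3].T)
cv2.imwrite("pics/c7.png",np.hstack([cv2.resize(cv2.imread(f"pics/{f}.png")[215:265,160:205],(270,300),interpolation=cv2.INTER_CUBIC) for f in ("side0","s7")]))
```

```text
22.25 [0.5807 0.2337 0.1741] zyaw -96.5 ydir [ 0. -0. -1.] F [-0.4  0.6 -0.1] 0.03196511317023833
side ptr [([169.7, 235.6], 0.92)]
red [172.7 234.8] [169 232   9   7  29]
pred tilt->tip px {0.09: [169.7, 234.6], 0.054: [170.5, 236.4], 0.026: [171.1, 237.8], 0: [171.7, 239.0], -0.026: [172.3, 240.3], -0.054: [172.8, 241.6], -0.09: [173.6, 243.3]}
side0
[[ 28  26  26  23  28  27  28  26  27  25  26  34  83 174 243 252 250 215
  143 127 158 187]
 [ 26  26  26  27  24  26  27  28  31  66 141 229 252 252 246 200 161 164
  180 187 188 190]
 [ 27  26  25  26  29  54 149 235 241 243 252 249 219 168 162 174 185 188
  188 190 189 189]
 [ 26  27  40 108 210 245 233 247 220 162 156 161 175 186 187 188 187 189
  190 189 188 182]]
side4
[[ 26  45 121 223 250 251 243 174 148 127  59  28  28  34  74 137 184 190
  191 190 193 193]
 [227 229 248 250 231 171 150 124  55  27  27  44  95 157 188 190 191 192
  192 192 191 192]
 [235 225 168 153 138  88  42  29  36  74 137 184 191 192 191 191 191 190
  190 192 190 185]
 [169 154 133  85  43  28  45  97 159 189 192 192 192 191 190 191 190 191
  190 185 172 170]]
s6
[[ 26  28  58 151 238 243 235 199 153 130  83  39  24  31  66 121 164 169
  170 168 172 172]
 [113 148 154 168 175 189 151 127  81  34  25  38  83 139 166 168 169 170
  170 169 168 171]
 [159 159 151 150 143 122  64  28  31  67 123 164 169 170 170 169 169 169
  169 171 170 169]
 [153 149 144 121  52  26  39  86 141 168 169 171 170 168 169 169 168 169
  171 170 171 170]]
s7
[[ 23  24  24  40  86 139 164 176 190 156 130  83  40  32  67 122 163 169
  171 170 172 173]
 [ 60 102 129 158 170 164 155 146 128  81  37  39  85 139 166 168 169 171
  170 169 168 171]
 [150 150 159 154 150 144 124  66  36  66 122 163 167 170 169 169 169 168
  169 170 170 170]
 [159 151 148 138 101  46  39  86 140 167 171 170 169 169 169 168 168 170
  170 171 171 171]]
```

View pics/c7.png

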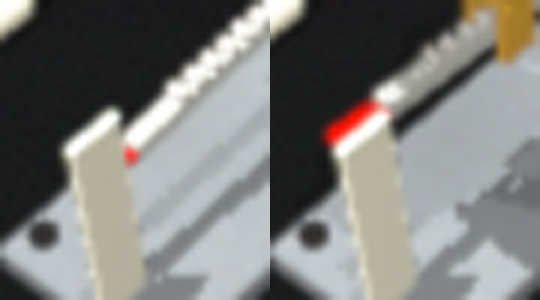

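The left crop (start) and right crop (now) show the pointer still above the plate. The beam edge at column 182 moved about 1.6 px of the 10.4 px stop-to-stop travel, so the tilt is about 0.06. Next notch.

Call:
drive_tool(plan=[[0, 0, -1, 0, 0, 0, 30], [0, 0, -3, 0, 0, 0, 28], [0, 0, -5, 0, 0, 0, 28], [0, 0, -6, 0, 0, 0, 28], [0, 0, -7, 0, 0, 0, 28], [0, 0, -8, 0, 0, 0, 28]])

```text
time: 22.95
position: [0.5815, 0.2413, 0.1739]
tool_rot: [-0.04, -0.706, 0.706, 0.04]
ft_force: [-0.3, -2.0, -1.6]
grip_width: 0.028
```

Call:
drive_tool(plan=[[0, 0, -1, 0, 0, 0, 28], [0, 0, -2, 0, 0, 0, 28], [0, 0, -3, 0, 0, 0, 28], [0, 0, -4, 0, 0, 0, 28], [0, 0, -5.5, 0, 0, 0, 28]])

```text
time: 23.45
position: [0.5822, 0.2478, 0.1742]
tool_rot: [0.04, 0.706, -0.705, -0.04]
ft_force: [-0.1, -0.1, -0.2]
grip_width: 0.0282
```

Call:
drive_tool(plan=[[0, 0, 0, 0, 0, 0, 30], [0, 0, 1, 0, 0, 0, 32], [0, 0, 1, 0, 0, 0, 34], [0, 0, 1, 0, 0, 0, 34], [0, 0, 1, 0, 0, 0, 34], [0, 0, 1, 0, 0, 0, 34], [0, 0, 1, 0, 0, 0, 34], [0, 0, 1, 0, 0, 0, 34], [0, 0, 1, 0, 0, 0, 34], [0, 0, 1, 0, 0, 0, 34]])

```text
time: 24.45
position: [0.5822, 0.2461, 0.1741]
tool_rot: [0.04, 0.706, -0.706, -0.04]
ft_force: [-0.2, 0.1, -0.8]
grip_width: 0.0341
```

```bash
cat >> h.py <<'E'
def edge(g,c,up=True,r0=216,r1=246):
    p=g[r0:r1,c].astype(float)
    if up:  # dark background above bar -> bar
        i=int(np.argmax(p>80)); lv=80
        return r0+i-1+(lv-p[i-1])/(p[i]-p[i-1])
def read():
    fr=[]
    for k in range(10): fr.append(camera("side")); 
    out=[]
    for f in (fr[:3],fr[-4:]):
        g=np.mean([cv2.cvtColor(x,cv2.COLOR_BGR2GRAY) for x in f],0)
        out.append(g)
    ref={n:cv2.imread(f"pics/{n}.png",0) for n in ("side0","side4")}
    for c in range(181,188):
        lo,hi=edge(ref["side0"],c),edge(ref["side4"],c)
        print(c,[round(-.09+.18*(edge(g,c)-lo)/(hi-lo),3) for g in (*out,cv2.imread("pics/s6.png",0),cv2.imread("pics/s7.png",0))])
    return fr[-1]
E
python3 - <<'E'
from h import *
show(); im=read(); cv2.imwrite("pics/s8.png",im); show()
E
```

```text
24.45 [0.5822 0.2461 0.1741] zyaw -96.5 ydir [ 0.  0. -1.] F [-0.2  0.1 -0.8] 0.034113633958485004
181 [np.float64(0.023), np.float64(0.023), np.float64(0.081), np.float64(0.052)]
182 [np.float64(0.019), np.float64(0.019), np.float64(0.077), np.float64(0.049)]
183 [np.float64(0.022), np.float64(0.022), np.float64(0.073), np.float64(0.054)]
184 [np.float64(0.015), np.float64(0.015), np.float64(0.063), np.float64(0.043)]
185 [np.float64(0.026), np.float64(0.026), np.float64(0.072), np.float64(0.054)]
186 [np.float64(0.032), np.float64(0.032), np.float64(0.076), np.float64(0.061)]
187 [np.float64(0.01), np.float64(0.01), np.float64(0.062), np.float64(0.042)]
24.95 [0.5822 0.2462 0.1741] zyaw -96.5 ydir [-0.  0. -1.] F [-1.3  0.5 -0.4] 0.03402264186303981
```

The tilt is about 0.02–0.03, at the edge of the band. One more notch should bring it to about −0.01. The grip sinks as the beam levels, so I lower the fingers 8 mm first.

Call:
drive_tool(plan=[[0, 4, 0, 0, 0, 0, 34], [0, 8, 0, 0, 0, 0, 34], [0, 8, -2, 0, 0, 0, 31], [0, 8, -4, 0, 0, 0, 28], [0, 8, -6, 0, 0, 0, 28], [0, 8, -7, 0, 0, 0, 28], [0, 8, -8, 0, 0, 0, 28]])

```text
time: 25.65
position: [0.5831, 0.2541, 0.1661]
tool_rot: [-0.04, -0.706, 0.706, 0.04]
ft_force: [0.1, -2.1, 0.3]
grip_width: 0.0279
```

Call:
drive_tool(plan=[[0, 0, -1, 0, 0, 0, 28], [0, 0, -2, 0, 0, 0, 28], [0, 0, -3, 0, 0, 0, 28], [0, 0, -4, 0, 0, 0, 28]])

```text
time: 26.05
position: [0.5835, 0.2579, 0.166]
tool_rot: [0.04, 0.706, -0.706, -0.04]
ft_force: [-0.5, -1.8, 0.6]
grip_width: 0.0278
```

Call:
drive_tool(plan=[[0, 0, -1, 0, 0, 0, 28], [0, 0, -2, 0, 0, 0, 28]])

```text
time: 26.25
position: [0.5838, 0.2608, 0.1662]
tool_rot: [0.04, 0.706, -0.705, -0.04]
ft_force: [-0.1, 1.5, -1.2]
grip_width: 0.0277
```

Call:
drive_tool(plan=[[0, 0, 0, 0, 0, 0, 30], [0, 0, 1, 0, 0, 0, 34], [0, 0, 1, 0, 0, 0, 36], [0, 0, 1, 0, 0, 0, 36], [0, 0, 1, 0, 0, 0, 36], [0, 0, 1, 0, 0, 0, 36], [0, 0, 1, 0, 0, 0, 36], [0, 0, 1, 0, 0, 0, 36], [0, 0, 1, 0, 0, 0, 36], [0, 0, 1, 0, 0, 0, 36]])

```text
time: 27.25
position: [0.5836, 0.2591, 0.1661]
tool_rot: [0.04, 0.706, -0.706, -0.04]
ft_force: [-0.0, -0.3, 1.1]
grip_width: 0.0361
```

Run:
```python
from h import *
show(); im=read(); cv2.imwrite("pics/s9.png",im); tilt()
```

```text
27.25 [0.5836 0.2591 0.1661] zyaw -96.5 ydir [ 0.  0. -1.] F [-0.  -0.3  1.1] 0.036094659531855526
181 [np.float64(-0.009), np.float64(-0.009), np.float64(0.081), np.float64(0.052)]
182 [np.float64(-0.009), np.float64(-0.009), np.float64(0.077), np.float64(0.049)]
183 [np.float64(-0.008), np.float64(-0.008), np.float64(0.073), np.float64(0.054)]
184 [np.float64(-0.019), np.float64(-0.019), np.float64(0.063), np.float64(0.043)]
185 [np.float64(-0.018), np.float64(-0.018), np.float64(0.072), np.float64(0.054)]
186 [np.float64(0.001), np.float64(0.001), np.float64(0.076), np.float64(0.061)]
187 [np.float64(0.136), np.float64(0.136), np.float64(0.062), np.float64(0.042)]
side ptr [([172.2, 236.8], 0.76)]
pred tilt->tip px {0.09: [169.7, 234.6], 0.054: [170.5, 236.4], 0.026: [171.1, 237.8], 0: [171.7, 239.0], -0.026: [172.3, 240.3], -0.054: [172.8, 241.6], -0.09: [173.6, 243.3]}
```

Tilt reads about −0.01, steady. I'll nudge once more toward the notch middle to make sure the pawl isn't hanging, then back off and retreat upwards.

Call:
drive_tool(plan=[[0, 0, 0, 0, 0, 0, 28], [0, 0, -1, 0, 0, 0, 28], [0, 0, -2, 0, 0, 0, 28], [0, 0, -3, 0, 0, 0, 28], [0, 0, -4, 0, 0, 0, 28], [0, 0, -5, 0, 0, 0, 28]])

```text
time: 28.45
position: [0.5842, 0.2642, 0.1661]
tool_rot: [0.04, 0.706, -0.706, -0.04]
ft_force: [-0.0, -0.1, -0.9]
grip_width: 0.0285
```

Call:
drive_tool(plan=[[0, 0, 2, 0, 0, 0, 32], [0, 0, 5, 0, 0, 0, 40], [0, 0, 5, 0, 0, 0, 44], [0, 0, 5, 0, 0, 0, 44], [0, -5, 5, 0, 0, 0, 44], [0, -15, 5, 0, 0, 0, 44], [0, -35, 5, 0, 0, 0, 44], [0, -65, 5, 0, 0, 0, 44], [0, -100, 5, 0, 0, 0, 44], [0, -130, 5, 0, 0, 0, 44]])

```text
time: 29.45
position: [0.584, 0.2593, 0.2989]
tool_rot: [0.041, 0.706, -0.706, -0.039]
ft_force: [0.3, 0.3, 0.3]
grip_width: 0.0443
```

Call:
drive_tool(plan=[[20, -30, 0, 0, 0, 0, 44], [60, -30, 0, 0, 0, 0, 44], [100, -30, 0, 0, 0, 0, 44], [130, -30, 0, 0, 0, 0, 44], [150, -30, 0, 0, 0, 0, 44], [150, -30, 0, 0, 0, 0, 44], [150, -30, 0, 0, 0, 0, 44], [150, -30, 0, 0, 0, 0, 44], [150, -30, 0, 0, 0, 0, 44], [150, -30, 0, 0, 0, 0, 44]])

```text
time: 30.45
position: [0.4355, 0.2759, 0.3258]
tool_rot: [-0.04, -0.706, 0.706, 0.04]
ft_force: [-0.1, -0.7, -0.8]
grip_width: 0.0439
```

Run:
```python
from h import *
np.set_printoptions(precision=3,suppress=True)
show(); im=read(); cv2.imwrite("pics/s10.png",im); tilt(); t=camera("top"); cv2.imwrite("pics/t10.png",t)
d=mark_of("top","poise_grip"); print([(atz("top",x["location"],.18),x["conf"]) for x in d])
d=mark_of("top","pointer"); print([(x["location"],atz("top",x["location"],.112)) for x in d])
a=cv2.resize(im[130:260,155:285],(400,400),interpolation=cv2.INTER_CUBIC);b=cv2.resize(t[140:210,130:300],(400,165),interpolation=cv2.INTER_CUBIC)
cv2.imwrite("pics/c10.png",np.hstack([a,np.vstack([b,np.zeros((235,400,3),np.uint8)])]))
```

```text
30.45 [0.435 0.276 0.326] zyaw -96.6 ydir [-0. -0. -1.] F [-0.1 -0.7 -0.8] 0.04391887221967499
181 [np.float64(-0.009), np.float64(-0.009), np.float64(0.081), np.float64(0.052)]
182 [np.float64(-0.007), np.float64(-0.007), np.float64(0.077), np.float64(0.049)]
183 [np.float64(-0.003), np.float64(-0.003), np.float64(0.073), np.float64(0.054)]
184 [np.float64(-0.012), np.float64(-0.012), np.float64(0.063), np.float64(0.043)]
185 [np.float64(-0.006), np.float64(-0.006), np.float64(0.072), np.float64(0.054)]
186 [np.float64(0.137), np.float64(0.137), np.float64(0.076), np.float64(0.061)]
187 [np.float64(0.14), np.float64(0.14), np.float64(0.062), np.float64(0.042)]
side ptr [([173.8, 239.3], 0.88), ([189.8, 208.3], 0.51)]
pred tilt->tip px {0.09: [169.7, 234.6], 0.054: [170.5, 236.4], 0.026: [171.1, 237.8], 0: [171.7, 239.0], -0.026: [172.3, 240.3], -0.054: [172.8, 241.6], -0.09: [173.6, 243.3]}
[(array([0.579, 0.257, 0.18 ]), 0.58)]
[([143.7, 161.9], array([0.598, 0.338, 0.112]))]
```

View pics/c10.png

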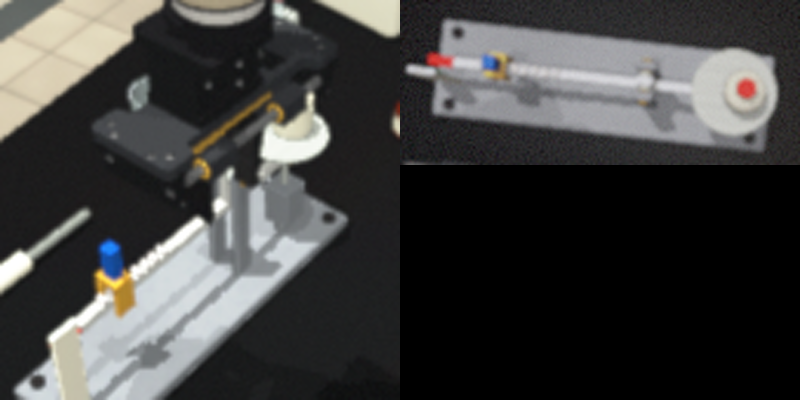

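The bottle stands upright on the pan, the poise is near the outer end, and the pointer end is level with the band's height. The gripper is clear of everything, so I'm handing in.

```bash
python3 -c "
from rig import *
print(hand_in())"
```

```text
the job is handed in; nothing more can be done
None
```

I set the sample bottle upright on the pan and let go of it. I then pushed the poise outward click by click to the sixth notch (about 0.096) and handed the job in at about 31 s. I chose the farthest of the four white, red-capped bottles; it stood beside the jar.

**Tilt:** the last reading, with the gripper standing clear, was about −0.007 rad and steady. The green band covers ±0.026 rad. This comes from the beam's edge in the side camera, scaled between the two stops. Two edge columns were unusable because the poise was in the way. Shading may bias it by up to about 0.01, which would still be inside the band. The network's pointer position in the side view (row 239.3, against 239.0 predicted for level) agrees.

**Band not seen:** the green band faces away from the side camera, so I inferred the pointer was in it from the tilt and never saw it directly.

**Click:** the pushing force dropped after each tooth. A last nudge to within about 1 mm of the notch middle met no resistance, so the poise appears fully clicked in.

**Forces and other glassware:** the largest pushing force I read on the balance was about 5.4 N, against its 15 N limit. I made no contact with the other glassware, though I didn't re-measure where it stands at the end.

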